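# Draw the core rod from the tube mould and clip it on its rail

### The arm

A 6-joint arm with a two-finger parallel gripper is mounted at the origin on a cart in front of the work surface, level with it; the furniture and walls round the work are solid. World frame = base frame: x ahead of the robot, y to its left, z up, the work surface at z = 0. Lengths are in mm, angles in degrees, forces in N, time in s.
With the tool pointing down it reaches from about 350 to 850 mm from the base axis. Payload 8.1 kg.
Tool frame: the origin (TCP) lies midway between the tips of the shut fingers; the grasp point (between the pads) lies 19 mm behind it; z points along the fingers, y is the line along which they close (so a half turn about z gives the same grasp; the last joint's range is limited). The gripper opens to 85 mm and grips with 20 to 120 N. Pads are 22 mm wide; open, the fingers measure 114 mm over their backs; the gripper's body (76 mm by 85 mm) begins 54 mm behind the grasp point. The pads swing forward as they close: fully open they stand 13 mm farther back than shut.
Start: joints at [-73.19, 7.471, 85.268, -0, 87.261, -4.893], TCP at [221.903, -557.462, 231.292] pointing down, gripper open.
Joint ranges: [-169.43, 169.43], [-51.17, 129.36], [1.28, 143.12], [-76.62, 256.62], [0, 156.53], [-152.29, 152.29]. Speed limits (degrees/s): [136.94, 136.94, 159.86, 180, 180, 180].

### API

Orientations are given as [roll, pitch, yaw] about the fixed x, y, z axes, in that order (R = Rz(yaw) Ry(pitch) Rx(roll)).
In Python, from bench import r gives the robot as it stands. The module is installed in compiled form; this text tells all that it offers.
- The arm moves only by the tool jog_arm, never from a script. Its argument "rows" is a list of rows, each a list of 2 entries, a list of its own where there are three numbers: the shift along the tool's x, y, z in mm, then the turn, a rotation vector about the tool's x, y, z in rad. A call has 1 to 10 rows; each row is the pose to reach, as a shift and turn from the pose commanded when the call began, along the tool's axes at that moment; what a row does not reach only later rows make up. A row lasts 1/10 s, in which the tool goes at most 50 mm and 8.59 degrees, less where a joint would pass 70% of its speed; a pose out of reach is approached as far as the arm can. A call with a gripper value outside its range is refused whole. "grip" is the finger opening in mm, from 0 to 85.4, set as the call begins (left out, the last holds). The fingers move at their own pace and stop on an object; "force" is the grip in N (left out, the last holds). Time passes only in rows, so rows that repeat a pose let the fingers close. It gives the time, the measured TCP pose, the force, the opening and the grip force at its end, in the units of the state.
- r.sense(): the state, without advancing time (a new reading comes with each control period).
- r.snapshot(name): name is "scene" or "top" or "wrist"; returns (picture, depth): 384x512x3 uint8, blue, green, red; 384x512 float32, mm along the optical axis (not along the pixel's ray), 0 where there is no reading.
- r.camera_params(name): a dict with "fx", "fy", "cx", "cy" (pixels), "pose" (4x4, takes a point from camera to world coordinates); the wrist camera has in their place "tool_from_camera" (4x4, takes a point from camera to tool coordinates, whose origin is the TCP and whose axes are the flange's). Camera axes: x right, y down, z forward; pixel columns grow to the right and rows downward; lengths in mm; the calibration is good to about 2 mm. A picture is of the moment at which its call begins: read the wrist's pose just before it. camera_params takes no time and is no camera call.
- r.hand_in(): hands the job in; it is judged then, once.
The state is a dict: "time": time; "joint_pos": joint angles; "qd": joint speeds; "joint_efforts": joint torques, N m; "tool_pos": TCP position; "tcp_rot": TCP orientation; "ft_force": force on the tool from outside, world axes, zero at the start; "wrist_torque": the same for the moment, N m; "finger_gap": finger opening in mm; "grip_force": force on a finger pad.
Only numpy, scipy, OpenCV 4.12 (cv2) and the standard library are available. Lean on these libraries where they do the work, as an engineer would, in place of code of your own. Each camera call takes 0.05 s, during which the arm holds its last target. There are 200 camera calls.

### The job

Draw the aluminium core rod out of the horizontal tube mould, letting go and regrasping it as it comes through the black guide, until it is right out. Then press it down into both spring clips of the clip rail, about centred along the rail, and let go. Do not drop the rod on the bench, and leave the cup, the bottle and the grey block where they stand.

Things in the scene. Friction and masses are not known exactly. Their poses are not given: they have to be found in the camera images.
- tube_mould: Fixed grey tube strapped on a plywood base board 64 x 390 x 12 mm. Origin on the bench top straight under the open mouth of the tube; z up; the rod is drawn out along its -y axis. Tube 46 mm outside, 28 mm bore, closed at the back, from the mouth at y = 0 to y = +168 mm, axis 68 mm above the bench; 58 mm flange round the mouth. Bearers and straps within 27 mm of the centre line.
- mouth (a point): Centre of the open mouth of the tube, on the bore axis, 68 mm above the bench; same axes as tube_mould.
- guide (a point): Middle of the slot of the black guide yoke, at the height of the rod's axis (65 mm), 105 mm out from the mouth; axes of tube_mould. Yoke 16 mm thick along y; slot 28 mm wide, open at the top, floor at z = 53.5 mm, between cheeks 12 mm thick that rise to z = 89 mm: fingers that hold the rod cannot pass it. 97 mm are free between mouth and yoke.
- saddle (a point): Middle of the low black saddle, 205 mm out from the mouth, z = 65 mm; axes of tube_mould. Saddle 14 mm thick along y with a lead-in ramp 12 mm long before it, slot 36 mm wide, floor at z = 51.5 mm, cheeks to z = 60 mm, 56 mm wide over all. 73 mm are free between guide and ramp. A rod that is right out lies on guide and saddle, as long as its middle is between them.
- core_rod: Plain aluminium rod, 22 mm diameter, 220 mm long, about 0.18 kg, chamfered ends. Origin at its middle, on its axis; its y axis runs along it, +y towards the end that starts inside the tube. At the start it sticks 60 to 85 mm out of the mouth and slides freely; its axis lies 62 to 67 mm above the bench in tube, guide and saddle.
- rod_inner_end (a point): Centre of the end face of the rod that starts inside the tube (110 mm from its middle, rod's +y); same axes as the rod. The rod is right out when this is past the mouth.
- clip_rail: Fixed timber rail, 180 x 56 x 12 mm, with two steel spring clips at x = -60 and +60 mm. Origin under its centre on the bench top; its x axis runs along the rail and along a clipped rod, z up.
- clip_seat (a point): Where the middle of the rod lies when clipped in: on the rail's centre line midway between the clips, 45 mm above the bench; same axes as clip_rail. The rod is pressed straight down, either way round, with about 10 N in all, until it rests on the seats with its axis at z = 45 mm.
- clip_a (a point): Middle of the clip at x = -60 mm, on the axis of a seated rod, 45 mm above the bench. The clip is 16 mm wide along the rail; two sprung jaws with lips 17 mm apart at z = 54 mm and flared guides above, about 40 mm apart at the top, z = 68 mm.
- clip_b (a point): Middle of the like clip at x = +60 mm.
- mixing_cup: White open mixing cup, 79 mm diameter, 88 mm high, loose bystander; origin at the centre of its underside.
- spirit_bottle: White bottle, 54 mm diameter, 168 mm high, loose bystander; origin at the centre of its underside.
- grey_block: Grey cast block, 56 x 76 x 61 mm (x, y, z), loose bystander; origin at the centre of its underside.

How it is judged (in metres and radians):
On the way, in this order (a step that is already met when the one before it is completed fails the run):
1. the rod has been drawn at least part of the way (its inner end still 10 to 125 mm inside the tube) and let go (y of rod_inner_end in the frame of tube_mould between 0.01 and 0.125 m and contact force between the fingers and core_rod below 0.1 N and angle between the y axis of core_rod and the y axis of tube_mould, either way round below 0.2 rad), for 0.1 s.
2. the rod's inner end is out of the mouth, the rod still in line with the tube (y of rod_inner_end in the frame of tube_mould below 0 m and x of rod_inner_end in the frame of tube_mould between -0.025 and 0.025 m and z of rod_inner_end in the frame of tube_mould between 0.04 and 0.1 m and angle between the y axis of core_rod and the y axis of tube_mould, either way round below 0.2 rad).
At the end, for the whole second after the job is handed in: The rod lies home in both clips: its middle within 25 mm of the rail's centre along the rail, within 4 mm across it, its axis 41 to 48.5 mm above the bench, parallel to the rail within 0.05 rad, released and at rest (x of core_rod in the frame of clip_rail between -0.025 and 0.025 m and y of core_rod in the frame of clip_rail between -0.004 and 0.004 m and z of core_rod in the frame of clip_rail between 0.041 and 0.0485 m and angle between the y axis of core_rod and the x axis of clip_rail, either way round below 0.05 rad and contact force between the fingers and core_rod below 0.1 N and linear speed of core_rod below 0.02 m/s); the robot touches nothing.
It fails at once if the rod is dropped on the bench (its middle lower than 30 mm) (height (world z) of core_rod below 0.03 m).
It fails at once if the white mixing cup is moved more than 25 mm (distance of mixing_cup from where it was at the start of the episode above 0.025 m).
It fails at once if the white spirit bottle is moved more than 25 mm (distance of spirit_bottle from where it was at the start of the episode above 0.025 m).
It fails at once if the grey cast block is moved more than 25 mm (distance of grey_block from where it was at the start of the episode above 0.025 m).
It also fails if it takes over 67 s, if anything falls off the work surface, if the arm or the gripper's body presses on something with over 40 N, if the wrist force passes 120 N, or if a joint passes its speed limit or range.

## Working session

There is one attempt and no reset: what is moved stays moved. The work goes in short steps, Python scripts to look and compute and a tool call to move; the robot and the scene stay as the last step left them, time stands still between calls to the robot, and variables do not carry over. Pictures are saved under pics/ and viewed, at most 10 in all, crops included, and the job is handed in when it is done.

Besides the shell and the picture viewer there is one more tool, called after "Call:" as name([rows], argument=value, ...), one row to a line, values as JSON. jog_arm: Moves the arm, as the interface text tells. Its arguments: {"type":"object","properties":{"rows":{"type":"array"},"grip":{"type":"number"},"force":{"type":"number"}},"required":["rows"]}

```bash
mkdir -p pics; cat > h.py <<'E'
import numpy as np, cv2
from bench import r
from scipy.spatial.transform import Rotation as R
def cloud(name):
    s=r.sense(); im,d=r.snapshot(name); p=r.camera_params(name)
    v,u=np.indices(d.shape)
    P=np.stack([(u-p['cx'])/p['fx']*d,(v-p['cy'])/p['fy']*d,d,np.ones_like(d)],-1)
    if 'pose' in p: T=np.array(p['pose'])
    else:
        W=np.eye(4);W[:3,:3]=R.from_euler('xyz',s['tcp_rot'],degrees=True).as_matrix();W[:3,3]=s['tool_pos'];T=W@np.array(p['tool_from_camera'])
    X=(P@T.T)[...,:3]; X[d==0]=np.nan
    return im,X
E
python3 - <<'E'
from h import *
print(r.sense())
for n in('top','scene'):
    im,X=cloud(n); cv2.imwrite(f'pics/{n}0.png',im); np.save(f'{n}0.npy',X); p=r.camera_params(n);print(np.round(p['pose'],2),p['fx'])
E
```

```text
{'time': 0.0, 'joint_pos': array([-7.31887256e+01,  7.51629131e+00,  8.53296466e+01,  1.48477374e-03,
        8.72609427e+01, -4.89228705e+00]), 'qd': array([ 0.10010327, -0.04109304,  0.09363745, -0.06252112,  0.03883764,
       -0.00369893]), 'joint_efforts': array([ 5.98380357e-04, -5.69389808e+01, -5.00555634e+01, -2.62150215e-04,
        1.48413889e-02, -1.44993624e-05]), 'tool_pos': array([ 221.76045028, -556.9236218 ,  230.22857173]), 'tcp_rot': array([-1.79893635e+02, -1.05926138e-02,  2.17034793e+01]), 'ft_force': array([0.22408955, 0.01997937, 0.0374264 ]), 'wrist_torque': array([-0.01448435, -0.02038344,  0.02001779]), 'grip_force': 0.0, 'finger_gap': 85.19680488315758}
[[ 3.00000e-02 -9.90000e-01  1.50000e-01  2.39960e+02]
 [-1.00000e+00 -3.00000e-02 -4.00000e-02  4.54300e+01]
 [ 4.00000e-02 -1.50000e-01 -9.90000e-01  1.53901e+03]
 [ 0.00000e+00  0.00000e+00  0.00000e+00  1.00000e+00]] 402.8335706284939
[[-6.2000e-01 -3.1000e-01  7.2000e-01 -6.6295e+02]
 [-7.9000e-01  2.4000e-01 -5.7000e-01  9.0727e+02]
 [ 1.0000e-02 -9.2000e-01 -3.9000e-01  7.0621e+02]
 [ 0.0000e+00  0.0000e+00  0.0000e+00  1.0000e+00]] 480.87334948139386
```

View pics/top0.png

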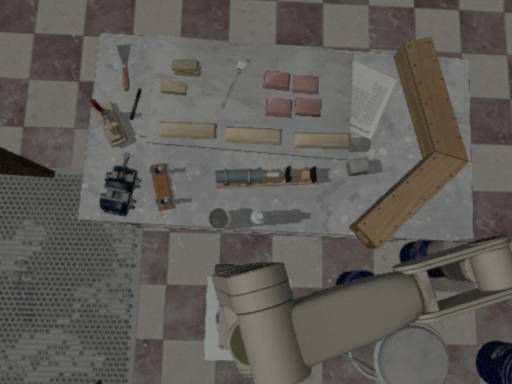

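View pics/scene0.png

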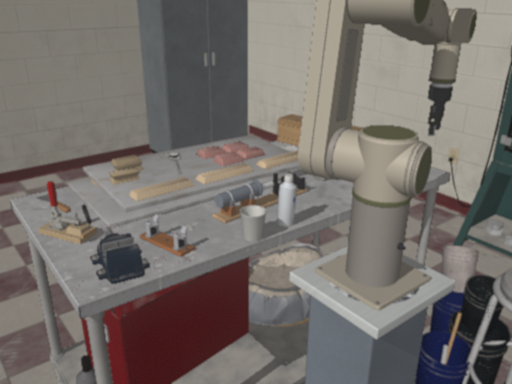

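The top view shows the tube at (217-265,176) with the rod at 265-285, the guide at (290,175) and the saddle at (315,175). The clip rail is at (162,187), the cup at (220,217), the bottle at (258,217) and the block at (358,166).

```bash
python3 - <<'E'
from h import *
X=np.load('top0.npy'); im=cv2.imread('pics/top0.png')
def reg(u0,u1,v0,v1,z0,z1):
    Y=X[v0:v1,u0:u1].reshape(-1,3); return Y[(Y[:,2]>z0)&(Y[:,2]<z1)]
def show(n,Y):
    q=cv2.minAreaRect(Y[:,:2].astype(np.float32)); print(n,len(Y),np.round(q[0],1),np.round(q[1],1),round(q[2],2),'z',np.round(np.percentile(Y[:,2],[5,50,95]),1))
show('bench',reg(185,210,170,205,-20,20))
show('tube',reg(212,266,165,188,75,110))
show('rod',reg(268,286,168,184,60,85))
show('gd',reg(284,300,165,188,70,100))
show('sad',reg(305,322,165,188,45,70))
show('rail',reg(148,178,160,215,5,25))
show('clips',reg(148,178,160,215,30,90))
show('cup',reg(205,235,205,230,60,110))
show('bot',reg(245,270,205,230,100,190))
show('blk',reg(340,375,155,180,40,80))
for z,a in(('tube',reg(212,262,165,188,80,110)),):
    for y in np.arange(a[:,1].min(),a[:,1].max(),20):
        b=a[abs(a[:,1]-y)<10]; print(round(y),b[:,0].mean().round(1),b[:,2].max().round(1))
c=im[140:230,140:340]; cv2.imwrite('pics/c.png',cv2.resize(c,None,fx=4,fy=4,interpolation=cv2.INTER_CUBIC))
E
```

```text
bench 869 [485.9 213.6] [136.   94.2] 2.5 z [-5.9  0.3  5.6]
tube 540 [523.8  46.8] [ 52.6 181.4] 3.85 z [77.4 87.7 95.5]
rod 66 [533.2 -75.5] [20.4 42.7] 5.1 z [67.2 74.3 81. ]
gd 36 [ 536.3 -133.7] [50.9 15.7] 4.88 z [77.6 88.1 93.7]
sad 79 [ 543.3 -228. ] [55.4 23.5] 4.1 z [46.5 52.  63.9]
rail 628 [482.  343.2] [208.3 110.1] 3.98 z [ 6.  11.8 18.1]
clips 113 [481.9 347.6] [137.8  44.1] 13.48 z [31.7 59.1 70.8]
cup 106 [362.5 118. ] [76.  76.3] 1.01 z [63.7 83.3 91.4]
bot 187 [367.3 -21.6] [50. 52.] 47.59 z [126.1 136.6 169.5]
blk 339 [ 581.6 -384.5] [ 63.7 121.5] 0.4 z [49.3 59.5 75.9]
-29 525.8 102.5
-9 526.2 94.6
11 525.9 98.3
31 523.4 98.5
51 522.8 98.1
71 520.0 97.8
91 518.5 101.2
111 517.9 97.4
131 516.4 94.0
```

View pics/c.png

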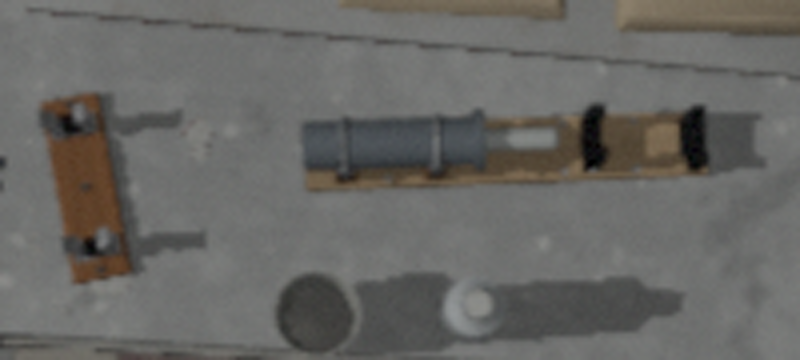

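```bash
cat >> h.py <<'E'
def to(x,y,z,yaw,p=None):
    s=r.sense(); A=R.from_euler('xyz',s['tcp_rot'] if p is None else p[3:],degrees=True); B=R.from_euler('xyz',[180,0,yaw],degrees=True)
    d=A.inv().apply(np.array([x,y,z])-(s['tool_pos'] if p is None else p[:3])); w=(A.inv()*B).as_rotvec()
    print('shift',np.round(d,1).tolist(),'turn',np.round(w,4).tolist(),'t',s['time'])
E
python3 - <<'E'
from h import *
p=r.camera_params('wrist'); print(np.round(p['tool_from_camera'],2),p['fx'])
to(533,-95,260,93.9)
E
```

```text
[[  -0.     -0.96   -0.28   71.2 ]
 [   1.     -0.      0.     -0.99]
 [  -0.     -0.28    0.96 -141.98]
 [   0.      0.      0.      1.  ]] 309.61142682145174
shift [460.0, -314.2, -29.1] turn [-0.0013, -0.0012, -1.2601] t 0.1
```

Call:
jog_arm([
  [[460,-314,-29],[0,0,-1.26]],
  [[460,-314,-29],[0,0,-1.26]],
  [[460,-314,-29],[0,0,-1.26]],
  [[460,-314,-29],[0,0,-1.26]],
  [[460,-314,-29],[0,0,-1.26]],
  [[460,-314,-29],[0,0,-1.26]],
  [[460,-314,-29],[0,0,-1.26]],
  [[460,-314,-29],[0,0,-1.26]],
  [[460,-314,-29],[0,0,-1.26]],
  [[460,-314,-29],[0,0,-1.26]],
])

```text
time: 1.1
tool_pos: [501.6, -141.4, 257.1]
tcp_rot: [-180.0, -0.0, 94.0]
ft_force: [0.4, -1.0, 0.5]
finger_gap: 85.6
grip_force: 0.0
```

```bash
python3 - <<'E'
from h import *
to(533,-95,260,93.9)
E
```

```text
shift [44.1, 34.6, -2.9] turn [-0.0002, -0.0, 0.0023] t 1.1
```

Call:
jog_arm([
  [[44,34,0],[0,0,0]],
  [[44,34,0],[0,0,0]],
  [[44,34,0],[0,0,0]],
  [[44,34,0],[0,0,0]],
])

```text
time: 1.5
tool_pos: [531.3, -97.8, 256.8]
tcp_rot: [-179.9, 0.0, 93.9]
ft_force: [-0.4, 0.5, 0.2]
finger_gap: 85.5
grip_force: 0.0
```

```bash
python3 - <<'E'
from h import *
im,X=cloud('wrist'); cv2.imwrite('pics/w0.png',im); np.save('w0.npy',X); print(r.sense()['tool_pos'])
Y=X.reshape(-1,3); Y=Y[np.isfinite(Y).all(1)]
def sel(x0,x1,y0,y1,z0,z1):
    m=(Y[:,0]>x0)&(Y[:,0]<x1)&(Y[:,1]>y0)&(Y[:,1]<y1)&(Y[:,2]>z0)&(Y[:,2]<z1);return Y[m]
print('bench',np.median(sel(400,490,-150,-50,-20,20)[:,2]))
a=sel(510,555,-115,-35,60,90)
print(len(a),a.min(0) if len(a) else 0,a.max(0) if len(a) else 0)
for y in range(-115,-30,8):
    b=a[abs(a[:,1]-y)<4]
    if len(b)>5: print(y,len(b),np.round([b[:,0].min(),b[:,0].max(),b[:,0].mean(),np.percentile(b[:,2],95)],1))
g=sel(490,580,-170,-115,70,100)
if len(g)>5: print('guide',len(g),cv2.minAreaRect(g[:,:2].astype(np.float32)),np.median(g[:,2]))
E
```

```text
[531.23947297 -98.31419034 256.97692726]
bench -0.6584109345099591
1181 [518.43275843 -95.5519349   64.10799212] [543.59812309 -35.05220357  77.4467916 ]
-91 124 [522.7 543.6 532.8  75.7]
-83 155 [521.1 543.3 532.9  76.2]
-75 155 [520.6 542.7 531.4  76. ]
-67 160 [520.1 542.  531.   76.1]
-59 165 [519.7 541.4 530.6  76.3]
-51 167 [519.2 540.8 530.   75.9]
-43 167 [518.8 540.1 529.4  76.1]
-35 83 [518.4 539.5 528.7  76.3]
guide 421 ((535.6256713867188, -130.51889038085938), (51.670711517333984, 16.81830596923828), 3.477308511734009) 87.77510285980367
```

View pics/w0.png

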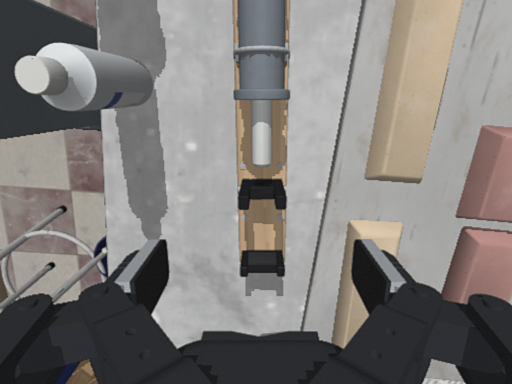

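The wrist picture shows the mouth at (262,93), the rod end at (262,160), the guide at (262,195) and the saddle at (262,262). The rod axis is at z = 65 and sticks out about 70 mm, which fits the given sizes.

```bash
python3 - <<'E'
from h import *
to(530.2,-50,47,93.8)
E
```

```text
shift [48.3, 2.4, 210.0] turn [-0.0008, 0.0002, 0.0005] t 1.55
```

Call:
jog_arm([
  [[48,2,0],[0,0,0]],
  [[48,2,30],[0,0,0]],
  [[48,2,80],[0,0,0]],
  [[48,2,130],[0,0,0]],
  [[48,2,160],[0,0,0]],
  [[48,2,185],[0,0,0]],
  [[48,2,205],[0,0,0]],
  [[48,2,209],[0,0,0]],
  [[48,2,209],[0,0,0]],
], grip=50)

```text
time: 2.45
tool_pos: [529.8, -50.3, 48.0]
tcp_rot: [-179.9, -0.0, 93.8]
ft_force: [-0.1, 0.1, 0.7]
finger_gap: 50.3
grip_force: 0.0
```

```bash
python3 - <<'E'
from h import *
to(530.2,-50,47,93.8); s=r.sense(); print(s['tool_pos'],s['ft_force'],s['finger_gap'])
E
```

```text
shift [0.3, 0.4, 1.0] turn [-0.0014, -0.0002, -0.0002] t 2.45
[529.80491806 -50.28143266  47.96644172] [-0.12098668  0.05950527  0.73857935] 50.255031933065666
```

Close on the rod.

Call:
jog_arm([
  [[0,0,0],[0,0,0]],
  [[0,0,0],[0,0,0]],
  [[0,0,0],[0,0,0]],
  [[0,0,0],[0,0,0]],
  [[0,0,0],[0,0,0]],
], grip=0, force=40)

```text
time: 2.95
tool_pos: [531.5, -49.7, 49.9]
tcp_rot: [179.9, 0.1, 93.9]
ft_force: [-2.9, -2.4, 6.9]
finger_gap: 20.7
grip_force: 38.7
```

Call:
jog_arm([
  [[-5,0,0],[0,0,0]],
  [[-15,0,0],[0,0,0]],
  [[-25,0,0],[0,0,0]],
  [[-35,0,0],[0,0,0]],
  [[-45,0,0],[0,0,0]],
  [[-52,0,0],[0,0,0]],
  [[-55,0,0],[0,0,0]],
  [[-55,0,0],[0,0,0]],
])

```text
time: 3.75
tool_pos: [535.1, -105.6, 49.1]
tcp_rot: [179.9, 0.1, 93.9]
ft_force: [-3.3, 0.5, 5.2]
finger_gap: 20.7
grip_force: 38.9
```

Call:
jog_arm([
  [[0,0,0],[0,0,0]],
  [[0,0,0],[0,0,0]],
  [[0,0,0],[0,0,0]],
  [[0,0,0],[0,0,0]],
  [[0,0,0],[0,0,0]],
], grip=50)

```text
time: 4.25
tool_pos: [534.3, -104.0, 48.2]
tcp_rot: [-180.0, -0.0, 93.9]
ft_force: [-0.5, 0.3, -0.3]
finger_gap: 50.2
grip_force: 0.0
```

```bash
cat > look.py <<'E'
from h import *
im,X=cloud('wrist'); Y=X.reshape(-1,3); Y=Y[np.isfinite(Y).all(1)]
# tube frame: mouth (528.7,-25.7), yaw 3.75
a=np.radians(3.75); e=np.array([np.sin(a),-np.cos(a)]); n=np.array([np.cos(a),np.sin(a)])
D=Y[:,:2]-[528.7,-25.7]; t=D@e; c=D@n
for k in range(0,300,10):
    m=(abs(t-k)<5)&(abs(c)<16)&(Y[:,2]>58)&(Y[:,2]<84)
    if m.sum()>8: print(k,m.sum(),np.round([c[m].min(),c[m].max(),np.percentile(Y[m,2],95)],1))
s=r.sense();print(s['time'],s['tool_pos'],s['tcp_rot'],s['ft_force'],s['finger_gap'])
E
python3 look.py; python3 -c "
from h import *
im,X=cloud('wrist');cv2.imwrite('pics/w1.png',im)"
```

```text
0 1020 [-16.   15.9  82.4]
10 1560 [-11.2  10.6  76. ]
20 1466 [-11.   10.8  75.9]
30 1358 [-11.1  10.7  75.8]
40 1263 [-11.   10.9  75.7]
50 1177 [-10.9  10.8  75.5]
60 1107 [-10.9  11.   75.5]
70 1042 [-10.9  11.1  75.3]
80 959 [-10.6  10.9  75.3]
90 918 [-10.8  11.2  75.2]
100 1332 [-16.   16.   80.1]
110 475 [-13.7  14.6  74.8]
4.3 [ 534.31516031 -104.02941331   48.20308257] [-1.79991803e+02 -9.84444194e-04  9.38998452e+01] [-0.41961734  0.02992303  0.21580238] 50.34178553794401
```

View pics/w1.png

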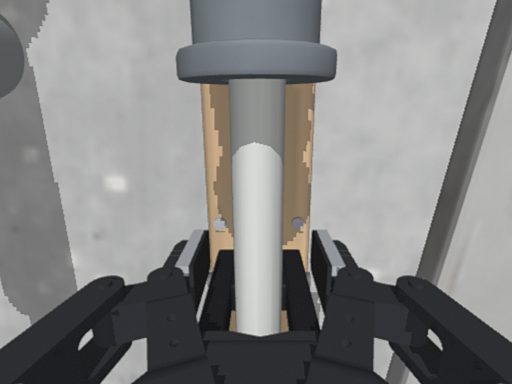

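The picture shows the rod (column 258) running through the guide cheeks and still in line with the mouth. The fingers are open on both sides. Next is the second stroke.

Call:
jog_arm([
  [[20,0,0],[0,0,0]],
  [[45,0,0],[0,0,0]],
  [[56,0,0],[0,0,0]],
  [[56,0,0],[0,0,0]],
])

```text
time: 4.75
tool_pos: [530.4, -47.0, 48.2]
tcp_rot: [-180.0, -0.0, 94.0]
ft_force: [0.0, 0.2, 0.1]
finger_gap: 49.9
grip_force: 0.0
```

Call:
jog_arm([
  [[0,0,0],[0,0,0]],
  [[0,0,0],[0,0,0]],
  [[0,0,0],[0,0,0]],
  [[0,0,0],[0,0,0]],
  [[0,0,0],[0,0,0]],
], grip=0)

```text
time: 5.25
tool_pos: [530.7, -48.9, 48.6]
tcp_rot: [180.0, 0.0, 93.9]
ft_force: [-2.9, -3.8, 3.1]
finger_gap: 20.7
grip_force: 39.0
```

Call:
jog_arm([
  [[-5,0,0],[0,0,0]],
  [[-15,0,0],[0,0,0]],
  [[-25,0,0],[0,0,0]],
  [[-35,0,0],[0,0,0]],
  [[-45,0,0],[0,0,0]],
  [[-53,0,0],[0,0,0]],
  [[-56,0,0],[0,0,0]],
  [[-56,0,0],[0,0,0]],
])

```text
time: 6.05
tool_pos: [534.1, -104.8, 48.0]
tcp_rot: [-180.0, 0.0, 93.8]
ft_force: [0.2, -0.6, -2.2]
finger_gap: 20.8
grip_force: 39.1
```

Call:
jog_arm([
  [[0,0,0],[0,0,0]],
  [[0,0,0],[0,0,0]],
  [[0,0,0],[0,0,0]],
  [[0,0,0],[0,0,0]],
  [[0,0,0],[0,0,0]],
], grip=50)

```text
time: 6.55
tool_pos: [534.5, -103.9, 48.4]
tcp_rot: [180.0, 0.0, 93.9]
ft_force: [-0.3, 0.4, 0.6]
finger_gap: 50.2
grip_force: 0.0
```

```bash
python3 look.py
```

```text
0 974 [-15.9  16.   77.9]
10 1581 [-11.   10.9  76. ]
20 1454 [-10.9  11.   75.9]
30 1344 [-10.7  10.9  75.8]
40 1261 [-10.5  11.2  75.7]
50 1184 [-10.6  11.4  75.6]
60 1092 [-10.5  11.5  75.6]
70 1016 [-10.2  11.4  75.4]
80 971 [-10.   11.7  75.3]
90 895 [-10.1  11.9  75.2]
100 1344 [-16.   16.   80.3]
110 480 [-13.6  14.6  74.9]
6.6 [ 534.44328477 -103.91695504   48.3882652 ] [1.79991039e+02 3.01288165e-03 9.39082253e+01] [0.65494925 0.11534899 0.83415704] 50.12276561818444
```

Call:
jog_arm([
  [[20,0,0],[0,0,0]],
  [[45,0,0],[0,0,0]],
  [[56,0,0],[0,0,0]],
  [[56,0,0],[0,0,0]],
])

```text
time: 7.0
tool_pos: [530.4, -47.0, 48.2]
tcp_rot: [-180.0, -0.0, 94.0]
ft_force: [-0.3, 0.2, -0.3]
finger_gap: 49.7
grip_force: 0.0
```

Call:
jog_arm([
  [[0,0,0],[0,0,0]],
  [[0,0,0],[0,0,0]],
  [[0,0,0],[0,0,0]],
  [[0,0,0],[0,0,0]],
  [[0,0,0],[0,0,0]],
], grip=0)

```text
time: 7.5
tool_pos: [530.7, -48.9, 48.5]
tcp_rot: [180.0, 0.0, 93.9]
ft_force: [-1.6, -2.7, 3.3]
finger_gap: 20.6
grip_force: 39.0
```

Call:
jog_arm([
  [[-5,0,0],[0,0,0]],
  [[-15,0,0],[0,0,0]],
  [[-25,0,0],[0,0,0]],
  [[-35,0,0],[0,0,0]],
  [[-45,0,0],[0,0,0]],
  [[-54,0,0],[0,0,0]],
  [[-57,0,0],[0,0,0]],
  [[-57,0,0],[0,0,0]],
])

```text
time: 8.3
tool_pos: [534.3, -105.9, 48.1]
tcp_rot: [-180.0, 0.0, 93.8]
ft_force: [0.3, -0.1, -1.7]
finger_gap: 21.1
grip_force: 39.1
```

Call:
jog_arm([
  [[0,0,0],[0,0,0]],
  [[0,0,0],[0,0,0]],
  [[0,0,0],[0,0,0]],
  [[0,0,0],[0,0,0]],
  [[0,0,0],[0,0,0]],
], grip=50)

```text
time: 8.8
tool_pos: [534.5, -104.9, 48.4]
tcp_rot: [180.0, 0.0, 93.9]
ft_force: [0.0, -0.7, 0.3]
finger_gap: 49.8
grip_force: 0.0
```

Call:
jog_arm([
  [[0,0,-40],[0,0,0]],
  [[0,0,-90],[0,0,0]],
  [[0,0,-140],[0,0,0]],
  [[0,0,-180],[0,0,0]],
  [[0,0,-200],[0,0,0]],
  [[0,0,-200],[0,0,0]],
])

```text
time: 9.4
tool_pos: [536.6, -105.6, 253.1]
tcp_rot: [179.6, 0.2, 93.9]
ft_force: [-0.3, -0.6, 0.1]
finger_gap: 49.8
grip_force: 0.0
```

```bash
python3 look.py;python3 -c "
from h import *
im,X=cloud('wrist');cv2.imwrite('pics/w2.png',im)"
```

```text
0 14 [-12.6  15.3  83.9]
20 155 [-9.6 11.  76.3]
30 213 [-9.7 11.1 76.8]
40 205 [-9.8 11.2 76.6]
50 204 [-9.9 11.3 76.3]
60 202 [-10.1  11.4  75.8]
70 191 [-10.2  11.4  75.9]
80 181 [-9.  11.5 75.7]
90 180 [-9.2 11.6 75.6]
100 205 [-15.8  15.8  75.7]
110 176 [-13.8  11.7  75. ]
120 160 [-9.6 10.7 74.8]
130 157 [-9.7 10.8 74.8]
140 155 [-9.8 10.8 74.6]
150 152 [-9.9 10.9 74.4]
160 150 [-10.   11.   74.1]
170 138 [-8.8 11.1 74. ]
180 141 [-8.9 11.2 73.5]
190 138 [-9.  11.2 73.7]
200 127 [-9.1 11.3 73.4]
210 129 [-9.1 11.4 73.2]
220 131 [-9.3 11.5 73. ]
230 110 [-9.4 11.6 72.9]
9.45 [ 535.47818279 -105.26923343  250.23364706] [1.79787890e+02 7.92013881e-02 9.39050360e+01] [ 0.63705664 -0.31091277  0.56723252] 49.49791266289502
```

View pics/w2.png

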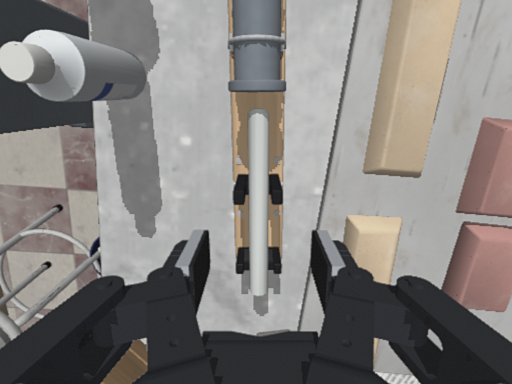

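The picture shows the rod right out, with its inner end at (258,112) clear of the mouth at (258,85). It lies on the guide (row 188) and the saddle (row 260). Before regrasping I will look at the rail with the wrist camera.

```bash
python3 - <<'E'
from h import *
to(530,357,250,193.5)
E
```

```text
shift [461.2, 27.0, -1.9] turn [0.0002, 0.0005, -1.7383] t 9.5
```

Call:
jog_arm([
  [[461,27,0],[0,0,-1.738]],
  [[461,27,0],[0,0,-1.738]],
  [[461,27,0],[0,0,-1.738]],
  [[461,27,0],[0,0,-1.738]],
  [[461,27,0],[0,0,-1.738]],
  [[461,27,0],[0,0,-1.738]],
  [[461,27,0],[0,0,-1.738]],
  [[461,27,0],[0,0,-1.738]],
  [[461,27,0],[0,0,-1.738]],
  [[461,27,0],[0,0,-1.738]],
])

```text
time: 10.5
tool_pos: [527.5, 361.1, 244.6]
tcp_rot: [-180.0, -0.3, -179.6]
ft_force: [-0.2, -0.1, 0.9]
finger_gap: 50.0
grip_force: 0.0
```

```bash
python3 - <<'E'
from h import *
to(530,357,250,193.5)
E
```

```text
shift [-2.4, -4.1, -5.4] turn [-0.0002, -0.0047, -0.228] t 10.5
```

Call:
jog_arm([
  [[0,0,-5],[0,0,-0.14]],
  [[0,0,-5],[0,0,-0.22]],
  [[0,0,-5],[0,0,-0.22]],
  [[0,0,-5],[0,0,-0.22]],
])

```text
time: 10.9
tool_pos: [529.3, 356.3, 251.2]
tcp_rot: [-179.9, -0.2, -167.7]
ft_force: [0.3, -0.9, -0.1]
finger_gap: 50.0
grip_force: 0.0
```

```bash
python3 - <<'E'
from h import *
print(r.sense()['tool_pos'],r.sense()['tcp_rot'])
im,X=cloud('wrist'); cv2.imwrite('pics/w3.png',im); np.save('w3.npy',X)
Y=X.reshape(-1,3); ok=np.isfinite(Y).all(1)
b=((im[...,2].astype(int)-im[...,0])>45).reshape(-1)
for n,m in(('wood',ok&b&(abs(Y[:,2]-12)<5)),('clips',ok&(Y[:,2]>35)&(Y[:,2]<85))):
    M=m&(abs(Y[:,0]-482)<130)&(abs(Y[:,1]-345)<60)
    if n=='wood': # biggest blob
        k,l,st,_=cv2.connectedComponentsWithStats(cv2.morphologyEx(M.reshape(384,512).astype(np.uint8),cv2.MORPH_CLOSE,np.ones((5,5))));M=(l==1+np.argmax(st[1:,4])).reshape(-1)&M
        print(n,M.sum(),cv2.minAreaRect(Y[M,:2].astype(np.float32)))
    else:
        k,l,st,_=cv2.connectedComponentsWithStats(cv2.morphologyEx(M.reshape(384,512).astype(np.uint8),cv2.MORPH_CLOSE,np.ones((25,25))))
        for i in range(1,k):
            q=(l==i).reshape(-1)&M
            if q.sum()>60: print(n,q.sum(),cv2.minAreaRect(Y[q,:2].astype(np.float32)),np.percentile(Y[q,2],98),st[i])
E
```

```text
[529.34951602 356.30523565 251.21791299] [-1.79949661e+02 -1.66903129e-01 -1.67708197e+02]
wood 3893 ((483.96356201171875, 350.9081115722656), (120.4856185913086, 54.476844787597656), 13.772414207458496)
clips 566 ((422.40228271484375, 334.98046875), (19.45073699951172, 45.407169342041016), 14.387383460998535) 68.92475977186662 [238  49  47  22 921]
clips 448 ((538.7647094726562, 363.85162353515625), (19.380395889282227, 45.527000427246094), 14.081533432006836) 69.15109709923219 [243 164  43  22 737]
```

View pics/w3.png

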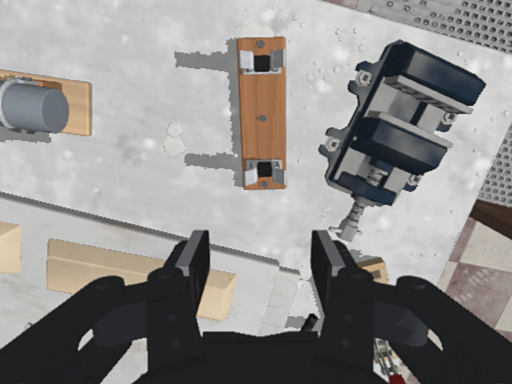

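The picture shows the clips at (262,60) and (264,170) on the rail. They are 119.9 mm apart, against 120 given, so the rail centre is (480.6, 349.4) with yaw 13.9°. The vise stands clear at column 330 and beyond. I am going back to grasp the rod's middle.

```bash
python3 - <<'E'
from h import *
to(537.8,-157.4,250,93.8)
E
```

```text
shift [101.3, -503.6, 2.2] turn [-0.0026, -0.0011, 1.719] t 10.95
```

Call:
jog_arm([
  [[101,-503,0],[0,0,1.719]],
  [[101,-503,0],[0,0,1.719]],
  [[101,-503,0],[0,0,1.719]],
  [[101,-503,0],[0,0,1.719]],
  [[101,-503,0],[0,0,1.719]],
  [[101,-503,0],[0,0,1.719]],
  [[101,-503,0],[0,0,1.719]],
  [[101,-503,0],[0,0,1.719]],
  [[101,-503,0],[0,0,1.719]],
  [[101,-503,0],[0,0,1.719]],
])

```text
time: 11.95
tool_pos: [538.9, -145.4, 253.0]
tcp_rot: [180.0, -0.0, 106.0]
ft_force: [1.8, 0.2, -0.5]
finger_gap: 50.0
grip_force: 0.0
```

```bash
python3 - <<'E'
from h import *
to(537.8,-157.4,250,93.8)
E
```

```text
shift [-11.2, -4.4, 3.0] turn [-0.0, -0.0002, 0.213] t 11.95
```

Call:
jog_arm([
  [[-11,-4,0],[0,0,0.13]],
  [[-11,-4,0],[0,0,0.213]],
  [[-11,-4,0],[0,0,0.213]],
  [[-11,-4,0],[0,0,0.213]],
])

```text
time: 12.35
tool_pos: [538.6, -154.8, 253.0]
tcp_rot: [-180.0, -0.0, 94.4]
ft_force: [0.2, -0.1, -0.4]
finger_gap: 49.8
grip_force: 0.0
```

```bash
python3 - <<'E'
from h import *
to(537.8,-157.4,46.5,93.8)
E
```

```text
shift [-2.6, -0.9, 206.5] turn [-0.0004, -0.0003, 0.0101] t 12.35
```

Call:
jog_arm([
  [[-2,0,30],[0,0,0.005]],
  [[-2,0,80],[0,0,0.005]],
  [[-2,0,125],[0,0,0.005]],
  [[-2,0,160],[0,0,0.005]],
  [[-2,0,185],[0,0,0.005]],
  [[-2,0,202],[0,0,0.005]],
  [[-2,0,206],[0,0,0.005]],
  [[-2,0,206],[0,0,0.005]],
])

```text
time: 13.15
tool_pos: [538.7, -156.2, 46.9]
tcp_rot: [-179.9, -0.0, 94.1]
ft_force: [-0.2, 0.4, 1.1]
finger_gap: 50.0
grip_force: 0.0
```

Call:
jog_arm([
  [[0,0,0],[0,0,0]],
  [[0,0,0],[0,0,0]],
  [[0,0,0],[0,0,0]],
  [[0,0,0],[0,0,0]],
  [[0,0,0],[0,0,0]],
], grip=0, force=70)

```text
time: 13.65
tool_pos: [540.3, -157.2, 49.1]
tcp_rot: [179.8, 0.1, 94.0]
ft_force: [-0.4, 1.6, 6.6]
finger_gap: 19.6
grip_force: 68.4
```

Lift, and check the hold.

Call:
jog_arm([
  [[0,0,-10],[0,0,0]],
  [[0,0,-30],[0,0,0]],
  [[0,0,-60],[0,0,0]],
  [[0,0,-100],[0,0,0]],
  [[0,0,-140],[0,0,0]],
  [[0,0,-180],[0,0,0]],
  [[0,0,-200],[0,0,0]],
  [[0,0,-200],[0,0,0]],
])

```text
time: 14.45
tool_pos: [540.8, -157.6, 252.2]
tcp_rot: [179.6, 0.2, 94.0]
ft_force: [0.2, -0.6, -2.6]
finger_gap: 19.8
grip_force: 68.6
```

```bash
cat > rod.py <<'E'
from h import *
s=r.sense(); im,X=cloud('wrist'); Y=X.reshape(-1,3); Y=Y[np.isfinite(Y).all(1)]
A=R.from_euler('xyz',s['tcp_rot'],degrees=True); T=A.inv().apply(Y-s['tool_pos'])
m=(abs(T[:,1])<16)&(abs(T[:,2]+19)<22)&(T[:,0]>12)&(T[:,0]<140)
T=T[m]; print('end',T[:,0].max())
for k in range(20,125,10):
    b=T[abs(T[:,0]-k)<5]
    if len(b)>5: print(k,len(b),np.round([b[:,1].min(),b[:,1].max(),np.percentile(b[:,2],3)+11],1))
print(s['time'],s['tool_pos'],s['tcp_rot'],s['ft_force'])
E
python3 rod.py; python3 -c "
from h import *
to(480.6,349.4,220,193.9)"
```

```text
end 106.04278503918341
20 1106 [-10.2  11.6 -15. ]
30 1167 [-10.3  11.8 -15.1]
40 1247 [-10.2  11.5 -15.3]
50 1359 [-10.4  11.7 -15.6]
60 1441 [-10.4  11.8 -15.8]
70 1571 [-10.3  11.6 -16.1]
80 1707 [-10.4  11.8 -16.2]
90 1841 [-10.3  11.8 -16.5]
100 1706 [-10.1  11.7 -16.6]
14.45 [ 540.82690541 -157.61453313  252.23443428] [179.61016977   0.18805921  94.01106619] [ 0.18056142 -0.58457257 -2.55802557]
shift [509.5, -23.7, 28.2] turn [0.0009, 0.0038, -1.7434] t 14.5
```

The rod is held, with its middle 4 mm from the tool axis and a tilt of about 1°. Carry it to above the rail.

Call:
jog_arm([
  [[46,-3,0],[0,0,-0.14]],
  [[92,-5,0],[0,0,-0.28]],
  [[138,-8,0],[0,0,-0.42]],
  [[184,-10,0],[0,0,-0.56]],
  [[230,-12,0],[0,0,-0.7]],
  [[276,-14,0],[0,0,-0.84]],
  [[322,-16,0],[0,0,-0.98]],
  [[368,-18,0],[0,0,-1.12]],
  [[414,-20,0],[0,0,-1.26]],
  [[460,-22,0],[0,0,-1.4]],
])

```text
time: 15.5
tool_pos: [483.1, 301.7, 244.3]
tcp_rot: [-179.9, -0.2, 174.6]
ft_force: [1.4, -0.8, -1.7]
finger_gap: 20.1
grip_force: 68.7
```

```bash
python3 -c "
from h import *
to(476.9,347.7,200,193.9)"
```

```text
shift [10.4, 45.3, 44.2] turn [-0.0018, -0.0039, -0.3376] t 15.5
```

Call:
jog_arm([
  [[5,20,20],[0,0,-0.12]],
  [[10,40,35],[0,0,-0.24]],
  [[10,45,44],[0,0,-0.338]],
  [[10,45,44],[0,0,-0.338]],
  [[10,45,44],[0,0,-0.338]],
  [[10,45,44],[0,0,-0.338]],
])

```text
time: 16.1
tool_pos: [479.6, 345.6, 203.2]
tcp_rot: [-180.0, -0.0, -166.6]
ft_force: [-0.3, 0.0, -2.5]
finger_gap: 19.6
grip_force: 68.8
```

```bash
python3 rod.py; python3 -c "
from h import *
to(476.9,347.7,100,193.9)"
```

```text
end 103.22170538397023
20 1107 [-10.   11.8 -15. ]
30 1184 [-10.1  11.9 -15.3]
40 1278 [-10.2  11.8 -15.4]
50 1370 [-10.2  11.9 -15.6]
60 1477 [-10.2  11.7 -15.8]
70 1602 [-10.2  11.8 -16.1]
80 1732 [-10.2  11.9 -16.2]
90 1880 [-10.2  11.8 -16.5]
100 1265 [-10.2  11.9 -16.6]
16.1 [479.60290573 345.61865178 203.22911778] [-1.79986395e+02 -1.41056878e-02 -1.66581852e+02] [-0.32101959  0.04181298 -2.48389146]
shift [2.5, 2.6, 103.7] turn [0.0, 0.0005, -0.0081] t 16.15
```

```bash
python3 -c "
from h import *
to(485.2,349.7,100,193.9)"
```

```text
shift [-6.1, 2.7, 103.7] turn [0.0, 0.0005, -0.0081] t 16.15
```

Call:
jog_arm([
  [[-6,3,20],[0,-0.02,-0.008]],
  [[-6,3,50],[0,-0.02,-0.008]],
  [[-6,3,75],[0,-0.02,-0.008]],
  [[-6,3,95],[0,-0.02,-0.008]],
  [[-6,3,104],[0,-0.02,-0.008]],
  [[-6,3,104],[0,-0.02,-0.008]],
  [[-6,3,104],[0,-0.02,-0.008]],
])

```text
time: 16.85
tool_pos: [485.4, 350.8, 100.7]
tcp_rot: [180.0, 1.2, -166.0]
ft_force: [0.1, 0.3, -2.0]
finger_gap: 19.6
grip_force: 68.8
```

```bash
python3 -c "
from h import *
to(485.2,349.7,30,193.9); print(r.sense()['tool_pos'],r.sense()['tcp_rot'],r.sense()['ft_force'])
im,X=cloud('wrist');cv2.imwrite('pics/w4.png',im)"
```

```text
shift [2.0, -1.0, 70.7] turn [0.0004, 0.0216, 0.0018] t 16.85
[485.42086155 350.76804438 100.68140773] [ 179.97558895    1.24032886 -165.99749139] [ 0.0573923   0.30768547 -2.00419045]
```

View pics/w4.png

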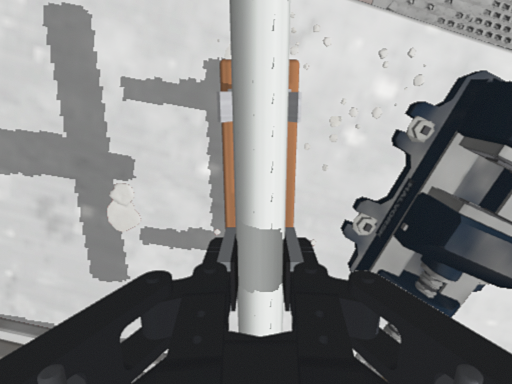

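The rod (column 260) is centred over the rail and its far clip (258,105), and the vise is clear on the right. Press down in two steps.

Call:
jog_arm([
  [[2,-1,20],[0,0,0]],
  [[2,-1,40],[0,0,0]],
  [[2,-1,50],[0,0,0]],
  [[2,-1,55],[0,0,0]],
  [[2,-1,58],[0,0,0]],
  [[2,-1,61],[0,0,0]],
])

```text
time: 17.5
tool_pos: [486.2, 350.6, 41.3]
tcp_rot: [179.9, 1.4, -166.0]
ft_force: [-0.8, -1.0, 5.4]
finger_gap: 19.8
grip_force: 69.7
```

Call:
jog_arm([
  [[0,0,2],[0,0,0]],
  [[0,0,4],[0,0,0]],
  [[0,0,6],[0,0,0]],
  [[0,0,8],[0,0,0]],
  [[0,0,9],[0,0,0]],
  [[0,0,10],[0,0,0]],
  [[0,0,10],[0,0,0]],
])

```text
time: 18.2
tool_pos: [484.2, 349.6, 30.0]
tcp_rot: [-180.0, 1.1, -165.9]
ft_force: [-8.0, -5.1, 16.3]
finger_gap: 19.9
grip_force: 71.2
```

Call:
jog_arm([
  [[0,0,1],[0,0,0]],
  [[0,0,2],[0,0,0]],
  [[0,0,3],[0,0,0]],
  [[0,0,3],[0,0,0]],
])

```text
time: 18.6
tool_pos: [484.5, 349.9, 29.7]
tcp_rot: [-180.0, 1.1, -165.9]
ft_force: [-19.5, -10.9, 39.1]
finger_gap: 19.8
grip_force: 73.7
```

```bash
python3 rod.py
```

```text
end 103.42472317046139
20 1107 [ -9.9  11.7 -15.1]
30 1202 [-10.2  11.9 -15.4]
40 1264 [-10.1  11.9 -15.6]
50 1455 [-15.4  15.7 -16.3]
60 2600 [-16.   16.  -23.8]
70 2462 [-16.   16.  -23.7]
80 1750 [-10.1  12.  -16.5]
90 1894 [-10.2  12.  -16.7]
100 1245 [-10.   12.  -16.9]
18.6 [484.46484445 349.91194199  29.7410171 ] [-179.9967585     1.1440141  -165.92725108] [-19.54970056 -10.89468645  39.11433849]
```

Fully seated, with the force rising and no further travel. Back off slightly, release and retract.

Call:
jog_arm([
  [[0,0,-3],[0,0,0]],
  [[0,0,-3],[0,0,0]],
])

```text
time: 18.85
tool_pos: [484.6, 350.0, 30.0]
tcp_rot: [180.0, 1.2, -165.9]
ft_force: [-6.4, -3.0, 16.0]
finger_gap: 20.0
grip_force: 70.6
```

Call:
jog_arm([
  [[0,0,0],[0,0,0]],
  [[0,0,0],[0,0,0]],
  [[0,0,0],[0,0,0]],
  [[0,0,0],[0,0,0]],
  [[0,0,0],[0,0,0]],
], grip=45)

```text
time: 19.35
tool_pos: [484.1, 349.3, 27.9]
tcp_rot: [-180.0, 1.1, -166.0]
ft_force: [-0.4, -0.6, 0.7]
finger_gap: 44.7
grip_force: 0.0
```

Call:
jog_arm([
  [[0,0,-10],[0,0,0]],
  [[0,0,-40],[0,0,0]],
  [[0,0,-90],[0,0,0]],
  [[-20,0,-140],[0,0.02,0]],
  [[-50,0,-190],[0,0.02,0]],
  [[-50,0,-220],[0,0.02,0]],
  [[-50,0,-220],[0,0.02,0]],
  [[-50,0,-220],[0,0.02,0]],
])

```text
time: 20.15
tool_pos: [529.4, 361.0, 251.6]
tcp_rot: [179.9, 0.2, -166.0]
ft_force: [0.1, -0.4, -0.6]
finger_gap: 45.2
grip_force: 0.0
```

```bash
python3 - <<'E'
from h import *
im,X=cloud('wrist'); cv2.imwrite('pics/w5.png',im)
Y=X.reshape(-1,3); Y=Y[np.isfinite(Y).all(1)]
a=np.radians(13.9); e=np.array([np.cos(a),np.sin(a)]); n=np.array([-np.sin(a),np.cos(a)])
D=Y[:,:2]-[480.6,349.4]; t=D@e; c=D@n
m=(abs(c)<16)&(Y[:,2]>44)&(Y[:,2]<64)&(abs(t)<130)
print('t',t[m].min(),t[m].max())
for k in range(-110,120,10):
    q=m&(abs(t-k)<5)
    if q.sum()>8: print(k,q.sum(),np.round([c[q].min(),c[q].max(),np.percentile(Y[q,2],95)],1))
s=r.sense();print(s['time'],s['ft_force'],s['finger_gap'],s['tool_pos'])
E
```

```text
t -108.95496981848669 111.22861290954977
-110 52 [-8.4  8.3 54.2]
-100 246 [-10.7  10.6  55.7]
-90 244 [-10.7  10.7  55.6]
-80 237 [-10.8  10.8  55.5]
-70 269 [-15.3  15.4  59.9]
-60 344 [-15.4  15.5  61.6]
-50 271 [-15.5  15.6  59.9]
-40 204 [-10.   10.1  55.7]
-30 201 [-10.1  10.2  55.9]
-20 190 [-10.1  10.3  55.2]
-10 200 [-10.2  10.5  55.7]
0 192 [-10.3  10.6  55.6]
10 183 [-10.4  10.7  55.6]
20 184 [-10.4  10.8  55.7]
30 185 [-10.5  10.9  55.8]
40 174 [-10.6  11.   55.6]
50 228 [-15.9  15.6  60. ]
60 252 [-15.7  15.2  62.1]
70 185 [-15.7  15.2  60.3]
80 148 [-9.6 10.2 55.5]
90 149 [-9.7 10.3 55.5]
100 145 [-9.7 10.4 55.5]
110 53 [-9.7 10.4 55.2]
20.2 [-0.26711171  0.90510352 -1.06650225] 44.95560636463204 [528.37290598 360.4938402  249.42402351]
```

View pics/w5.png

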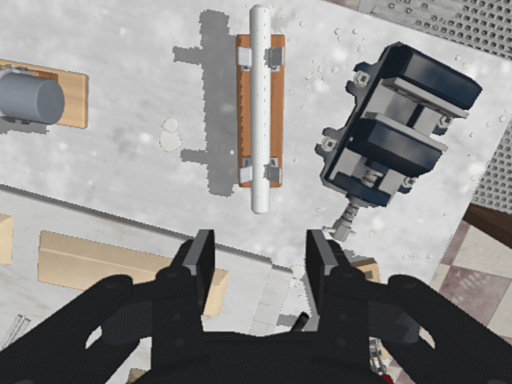

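The picture shows the rod from (260,10) to (260,208), home in both clips at rows 57 and 168. It is centred to 1 mm with its axis at z ≈ 44.7, and the arm is clear.

```bash
python3 -c "
from bench import r
print(r.hand_in())"
```

```text
the job is handed in; nothing more can be done
None
```

The rod is drawn out, pressed home in both clips (centred to about 1 mm, axis about 45 mm above the bench) and released, and the job was handed in at about 20 s; no verdict came back.

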